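# Measure a marker on a spring-return length gauge

### The arm

A 6-joint arm with a two-finger parallel gripper is mounted at the origin on a cart in front of the work surface, level with it; the furniture and walls round the work are solid. World frame = base frame: x ahead of the robot, y to its left, z up, the work surface at z = 0. Lengths are in m, angles in rad, forces in N, time in s.
With the tool pointing down it reaches from about 0.35 to 0.925 m from the base axis. Payload 6.4 kg.
Tool frame: the origin (TCP) lies on the centre line of the jaws, within the pads' length; the fingertips stand 11 mm ahead of it and the grasp point (between the pads) lies 8 mm behind it; z points along the fingers, y is the line along which they close (so a half turn about z gives the same grasp; the last joint's range is limited). The gripper opens to 85 mm and grips with 20 to 120 N. Pads are 22 mm wide; open, the fingers measure 114 mm over their backs; the gripper's body (76 mm by 85 mm) begins 54 mm behind the grasp point. The pads swing forward as they close: fully open they stand 13 mm farther back than shut.
Start: joints at [-1.401, 0.245, 1.558, -0, 1.339, -0.174], TCP at [0.219, -0.612, 0.242] pointing down, gripper open.
Joint ranges: [-3.13, 3.13], [-1.02, 2.26], [0.13, 2.54], [-0.95, 4.09], [0.21, 2.88], [-2.74, 2.74]. Speed limits (rad/s): [2.57, 2.57, 3.14, 3.14, 3.14, 3.14].

### API

Orientations are given as [roll, pitch, yaw] about the fixed x, y, z axes, in that order (R = Rz(yaw) Ry(pitch) Rx(roll)).
In Python, from bench import ctrl, fingers, solve_ik, status, viewer, ticket gives the robot as it stands. Calls block until the motion is done:
- ctrl.move_to(position, orientation): joint-space move of the TCP to a pose.
- ctrl.movel(position, vel=0.15, attitude=None): straight line of the TCP; attitude=None keeps the orientation; vel is the mean speed in m/s.
- ctrl.movej(angles): joint-space move.
- fingers.set_gripper(opening, grip_force=None): finger opening in m; grip_force is the grip in N (None keeps the last); returns when the fingers have stopped.
- ctrl.pause(seconds).
- solve_ik(position, orientation): joint angles nearest the present ones, or None.
- status.observe(): the state.
- viewer.capture(name): name is "scene" or "top" or "wrist"; returns the picture (420x560x3 uint8, red, green, blue); there is no depth.
- viewer.camera_info(name): a dict with "camera_matrix" (3x3 intrinsics, pixels), "D" ([k1, k2, p1, p2, k3] as OpenCV has them; the pictures are not rectified), "position" and "orientation" of the camera in the world; the wrist camera has in their place "hand_eye" (4x4, takes a point from camera to tool coordinates, whose origin is the TCP and whose axes are the flange's). Camera axes: x right, y down, z forward; pixel columns grow to the right and rows downward; lengths in m; the calibration is good to about 2 mm. A picture is of the moment at which its call begins: read the wrist's pose just before it. camera_info takes no time and is no camera call.
A pose or a line that the arm cannot do raises ctrl.PlanningError and nothing moves.
- ticket.finish_job(): hands the job in; it is judged then, once.
The state is a dict: "t": time; "joint_pos": joint angles; "joint_velocities": joint speeds; "joint_torque": joint torques, N m; "eef_pos": TCP position; "ee_rot": TCP orientation; "contact_force": force on the tool from outside, world axes, zero at the start; "ft_torque": the same for the moment, N m; "finger_gap": finger opening in m; "grip_force": force on a finger pad.
Only numpy, scipy, OpenCV 4.12 (cv2) and the standard library are available. Lean on these libraries where they do the work, as an engineer would, in place of code of your own. Each camera call takes 0.05 s, during which the arm holds its last target. There are 200 camera calls.

### The job

Measure the white marker with the blue cap: lay it flat in the two black cradles of the length gauge with the end of its blue cap against the steel stop, and let go of it. Then take the black pull tab of the gauge's spring slide with the fingers, pull it out until the red pointer is level with the white tail end of the marker, and finish while still holding it there against the spring, so that I can read the scale. Leave the other things on the desk where they are.

Things in the scene. Friction and masses are not known exactly. Their poses are not given: they have to be found in the camera images.
- gauge: length gauge: grey plate 130 x 310 x 10 mm (x, y, z) fixed to the desk, turned up to 20 degrees; origin at the centre of its underside. y runs along the scale (a tick each 10 mm from the stop), the way the slide pulls out. Near side (x -35 mm): two black cradles and a steel stop. Far side (x +35 mm): steel rail with the spring slide; its grey spring housing at y -153 to -115 mm is 38 mm high
- gauge_stop (a point): middle of the steel stop's face, where the marker's cap end shall rest, at x = -35, y = -65, z = 26 mm on the gauge; axes parallel to the gauge's; the face looks along +y. The stop is 24 mm wide, its top 38 mm above the desk
- gauge_seat (a point): on the floor line of the cradles, 18 mm above the desk, 67.5 mm along +y from the stop's face: where the middle of the marker's underside belongs. The cradles, 16 mm long, are centred 45.5 mm either side of it; flared cheeks 10 mm high, about 20 mm apart at the floor and 27 at the top. Between the cradles 75 mm are open for the fingers, the plate lying 8 mm below the floor line
- slide_handle (a point): top middle of the slide's black pull tab: the tab is 14 mm thick along the gauge's y, 26 mm wide along its x, and rises from 37 mm (top of the aluminium block it stands on) to 77 mm above the desk. It moves with the slide
- slide_pointer (a point): tip of the slide's red pointer, 33 mm above the desk, a 2 mm blade that passes beside the marker, 14 mm from its centre line; at the same y on the gauge as the middle of the tab; axes parallel to the gauge's
- slide (a joint): how far the slide is pulled out along the gauge's +y, 0 (home) to 0.20 m; at 0 the pointer stands 20 mm behind the stop's face. A spring pulls it home: about 2 N at 0, 7.5 N at 0.155, and it returns as soon as it is let go
- marker: loose white marker with a blue cap, 17 x 135 x 16 mm, about 20 g, lying on its side; origin at the middle of its underside, long axis y, the blue cap at the +y end
- marker_cap_end (a point): end of the marker's blue cap, on its centre line
- marker_tail_end (a point): white tail end of the marker, on its centre line, 135 mm from the cap end
- red_pen: bystander: red click pen, 12x145x9 mm (x, y, z), loose; origin at the centre of its underside; leave alone
- mug: bystander: white mug, 92x127x95 mm (x, y, z), loose; origin at the centre of its underside; leave alone
- tape_measure: bystander: yellow tape measure, 60x66x31 mm (x, y, z), loose; origin at the centre of its underside; leave alone
- eraser: bystander: eraser in a brown sleeve, 23x55x13 mm (x, y, z), loose; origin at the centre of its underside; leave alone
- glue_stick: bystander: green and white glue stick, 28x28x94 mm (x, y, z), loose; origin at the centre of its underside; leave alone
Not all that is in view belongs to the job. Of the things that look like the marker, take the one that is farthest from the robot's base at the start.

How it is judged:
By the outcome, as a careful person would: the job done as asked, in the order asked, and still so for the second after the job is handed in, while the arm keeps its last pose, push and grip.
It also fails if it takes over 54 s, if anything falls off the work surface, if the arm or the gripper's body presses on something with over 40 N, if the wrist force passes 120 N, or if a joint passes its speed limit or range.

## Working session

There is one attempt and no reset: what is moved stays moved. The work goes in short steps, each a Python script; the robot and the scene stay as the last script left them, time stands still between calls to the robot, and variables do not carry over. Pictures are saved under pics/ and viewed, at most 10 in all, crops included, and the job is handed in when it is done.

```bash
mkdir -p pics; ls; python3 - <<'E'
from bench import ctrl, fingers, solve_ik, status, viewer, ticket
import cv2,numpy as np
np.set_printoptions(precision=4,suppress=True)
ims=[]
for n in ("scene","top"):
    im=viewer.capture(n); cv2.imwrite(f"pics/{n}0.png",im[:,:,::-1])
    print(n,viewer.camera_info(n))
print(viewer.camera_info("wrist")); print(status.observe())
E
```

```text
pics
scene {'camera_matrix': array([[416.7265,   0.    , 279.532 ],
       [  0.    , 416.7265, 210.2314],
       [  0.    ,   0.    ,   1.    ]]), 'D': array([-0.0147,  0.    ,  0.    ,  0.    ,  0.    ]), 'position': array([-0.2021,  0.7054,  0.8301]), 'orientation': array([-2.185 , -0.0237, -2.2638])}
top {'camera_matrix': array([[396.1744,   0.    , 280.7778],
       [  0.    , 396.1744, 215.7241],
       [  0.    ,   0.    ,   1.    ]]), 'D': array([-0.0837,  0.    ,  0.    ,  0.    ,  0.    ]), 'position': array([0.3768, 0.0356, 1.073 ]), 'orientation': array([-2.9359, -0.0062, -1.4798])}
{'camera_matrix': array([[317.5808,   0.    , 276.3434],
       [  0.    , 317.5808, 212.8667],
       [  0.    ,   0.    ,   1.    ]]), 'D': array([0.0056, 0.    , 0.    , 0.    , 0.    ]), 'hand_eye': array([[-0.0004, -0.9451, -0.3268,  0.0843],
       [ 1.    , -0.0005,  0.0003, -0.0001],
       [-0.0005, -0.3268,  0.9451, -0.1323],
       [ 0.    ,  0.    ,  0.    ,  1.    ]])}
{'t': 0.1, 'joint_pos': array([-1.4011,  0.2458,  1.5589,  0.0001,  1.3387, -0.1741]), 'joint_velocities': array([-0.003 , -0.0016, -0.0023,  0.0007, -0.0004, -0.0009]), 'joint_torque': array([  0.0005, -43.0669, -32.7129,  -0.0002,   0.0028,  -0.    ]), 'eef_pos': array([ 0.2191, -0.6115,  0.2413]), 'ee_rot': array([-3.1399, -0.0004,  0.3438]), 'contact_force': array([ 0.4299,  0.0558, -0.263 ]), 'ft_torque': array([ 0.0152, -0.0126,  0.0037]), 'grip_force': 0.0, 'finger_gap': 0.0853719608243676}
```

View pics/top0.png

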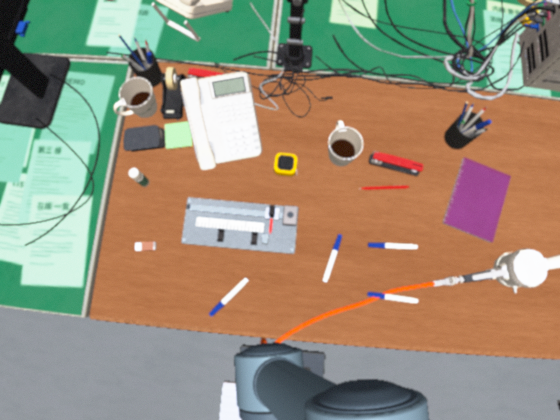

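View pics/scene0.png

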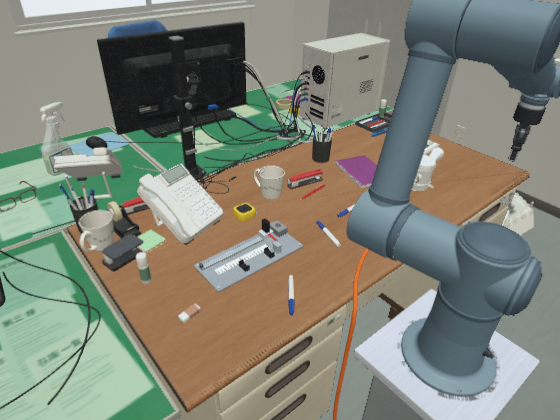

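The top view shows four blue-capped markers, at px (332,258), (393,246), (230,296) and (393,297). The gauge is at about (240,225), with its housing at the right end (290,215) and its scale running left. Next I'll localise them.

```bash
cat > h.py <<'E'
from bench import ctrl, fingers, solve_ik, status, viewer, ticket
import cv2,numpy as np
from scipy.spatial.transform import Rotation as R
np.set_printoptions(precision=4,suppress=True)
def pose(n,st=None):
    i=viewer.camera_info(n)
    if n=="wrist":
        T=np.eye(4);T[:3,:3]=R.from_euler('xyz',st["ee_rot"]).as_matrix();T[:3,3]=st["eef_pos"]
        T=T@i["hand_eye"];return i,T[:3,:3],T[:3,3]
    return i,R.from_euler('xyz',i["orientation"]).as_matrix(),i["position"]
def rays(px,cam):
    i,Rm,p=cam
    u=cv2.undistortPoints(np.array(px,float).reshape(-1,1,2),i["camera_matrix"],i["D"])[:,0]
    return p,np.c_[u,np.ones(len(u))]@Rm.T
def plane(px,z,cam):
    p,d=rays(px,cam);return p+d*((z-p[2])/d[:,2])[:,None]
def proj(P,cam):
    i,Rm,p=cam
    return cv2.projectPoints((np.atleast_2d(P)-p)@Rm,np.zeros(3),np.zeros(3),i["camera_matrix"],i["D"])[0][:,0]
def tri(a,ca,b,cb):
    out=[]
    for x,y in zip(a,b):
        p,d=rays([x],ca);q,e=rays([y],cb);d=d[0];e=e[0]
        s=np.linalg.lstsq(np.c_[d,-e],q-p,rcond=None)[0]
        A,B=p+d*s[0],q+e*s[1];out.append(np.r_[(A+B)/2,np.linalg.norm(A-B)])
    return np.array(out)
def blobs(m,amin=8):
    n,l,s,c=cv2.connectedComponentsWithStats(m.astype(np.uint8))
    return [(c[k],s[k,4],l==k) for k in range(1,n) if s[k,4]>=amin]
def snap(name,file):
    st=status.observe();im=viewer.capture(name)
    cv2.imwrite(f"pics/{file}.png",im[:,:,::-1]);np.save(f"pics/{file}.npy",{"st":st},allow_pickle=True)
    return im,pose(name,st)
def load(file,name="wrist"):
    return cv2.imread(f"pics/{file}.png")[:,:,::-1],pose(name,np.load(f"pics/{file}.npy",allow_pickle=True).item()["st"])
E
python3 - <<'E'
from h import *
im=cv2.imread("pics/top0.png");hsv=cv2.cvtColor(im,cv2.COLOR_BGR2HSV);c=pose("top")
roi=np.zeros(im.shape[:2],bool);roi[100:320,100:450]=1
for nm,m in (("blue",(hsv[...,0]>105)&(hsv[...,0]<130)&(hsv[...,1]>150)),("white",(hsv[...,1]<50)&(hsv[...,2]>215)),("red",((hsv[...,0]<6)|(hsv[...,0]>174))&(hsv[...,1]>170)&(hsv[...,2]>120))):
    for b in blobs(m&roi,12): print(nm,b[0],b[1],plane([b[0]],.008,c)[0], )
px=[(332,258),(393,246),(230,296),(393,297),(285,163),(137,177),(145,246),(186,198),(298,205),(296,252),(182,244),(384,187)]
P=plane(px,.01,c); print(np.c_[P,np.hypot(P[:,0],P[:,1])])
E
```

```text
blue [337.2    242.1333] 45 [ 0.5398 -0.1101  0.008 ]
blue [376.4286 244.9286] 42 [ 0.5418 -0.2175  0.008 ]
blue [376.4545 294.5152] 33 [ 0.4088 -0.2239  0.008 ]
blue [215.9545 308.6364] 44 [0.3341 0.1964 0.008 ]
white [119.2319 103.5942] 69 [0.8941 0.5593 0.008 ]
white [218.3479 130.6561] 4553 [0.8322 0.2517 0.008 ]
white [126.9524 112.4524] 42 [0.8674 0.5303 0.008 ]
white [345.7414 132.2011] 174 [ 0.8619 -0.1156  0.008 ]
white [133.1807 172.3373] 83 [0.6855 0.4782 0.008 ]
white [189.5 200.5] 12 [0.6184 0.3055 0.008 ]
white [230.3347 210.0227] 484 [0.6019 0.1891 0.008 ]
white [277.3867 213.36  ] 75 [0.6045 0.0591 0.008 ]
white [229.0466 223.9896] 772 [0.5627 0.188  0.008 ]
white [289.3529 220.2353] 17 [0.5883 0.0247 0.008 ]
white [264.24 237.54] 50 [0.5343 0.0884 0.008 ]
white [137.7619 246.1111] 63 [0.4784 0.43   0.008 ]
white [153.4167 246.4167] 12 [0.4818 0.3867 0.008 ]
white [400.226  245.6723] 177 [ 0.5456 -0.2832  0.008 ]
white [329.5412 265.3763] 194 [ 0.4751 -0.0935  0.008 ]
white [234.2585 290.722 ] 205 [0.3851 0.1535 0.008 ]
white [441.7432 282.1757] 74 [ 0.456  -0.4008  0.008 ]
white [400.6321 298.285 ] 193 [ 0.4042 -0.2894  0.008 ]
red [398.9774 161.0075] 399 [ 0.7891 -0.2729  0.008 ]
red [385.1429 187.2256] 133 [ 0.7072 -0.2355  0.008 ]
[[ 0.4953 -0.0986  0.01    0.505 ]
 [ 0.5426 -0.2627  0.01    0.6028]
 [ 0.3703  0.163   0.01    0.4046]
 [ 0.4059 -0.2681  0.01    0.4864]
 [ 0.7509  0.0511  0.01    0.7526]
 [ 0.6722  0.464   0.01    0.8168]
 [ 0.4805  0.4093  0.01    0.6312]
 [ 0.6241  0.3158  0.01    0.6995]
 [ 0.6328  0.0046  0.01    0.6328]
 [ 0.5027 -0.0007  0.01    0.5027]
 [ 0.4956  0.3088  0.01    0.5839]
 [ 0.7069 -0.2317  0.01    0.7439]]
```

The farthest marker is at px (393,246), world about (0.543,-0.263) and 0.60 m from the base. Its cap points to +y, so it needs a half turn. I'll grasp at yaw ≈ -π/2 and place at yaw ≈ +π/2. First, two wrist views of the marker and two of the gauge.

```bash
python3 - <<'E'
from h import *
pi=np.pi
for p,y in (((.553,.157,.03),pi/2+.025),((.5426,-.263,.02),-pi/2+.058),((.62,.09,.06),.025),((.62,.24,.06),.025)): print(solve_ik(p,[pi,0,y]))
ctrl.move_to([.55,.10,.27],[pi,0,pi/2+.025]); snap("wrist","g1")
ctrl.movel([.55,.18,.27],vel=.3); snap("wrist","g2"); print(status.observe()["t"])
ctrl.move_to([.543,-.235,.2],[pi,0,-pi/2+.058]); snap("wrist","m1")
ctrl.movel([.543,-.295,.2],vel=.3); snap("wrist","m2"); print(status.observe()["t"])
E
python3 -c "
import cv2,numpy as np
f=[cv2.imread(f'pics/{k}.png') for k in ('g1','g2')]
cv2.imwrite('pics/g12.png',cv2.resize(np.hstack(f),(800,300),interpolation=cv2.INTER_AREA))"
```

```text
[ 0.0795  0.3591  1.853  -0.      0.9295  0.0545]
[-0.6392  0.4297  1.7791 -0.      0.9328  2.4444]
[-0.0366  0.4098  1.7146 -0.      1.0172  1.5092]
[ 0.1991  0.485   1.6093 -0.      1.0473  1.7449]
3.3833
5.8833
```

View pics/g1.png

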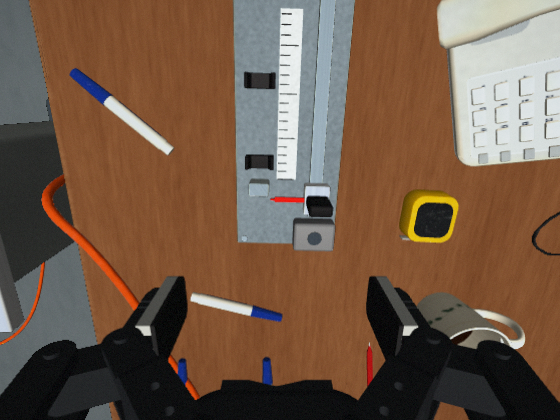

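View pics/m1.png

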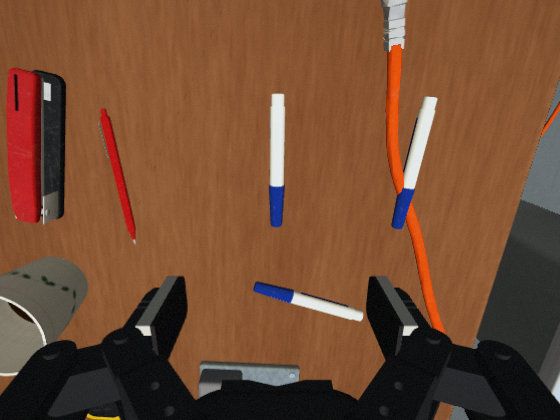

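g1 shows the gauge: cradles at (260,80) and (259,161), stop at (258,187), pointer tip at (271,199), tab top at (319,206) and housing at (313,235). m1 shows the target marker upright at (277,95)–(277,226), blue end down. Next I'll triangulate from both view pairs.

```bash
cat >> h.py <<'E'
def masks(im):
    h=cv2.cvtColor(np.ascontiguousarray(im),cv2.COLOR_RGB2HSV);H,S,V=[h[...,k] for k in range(3)]
    return dict(blue=(H>105)&(H<130)&(S>140),white=(S<50)&(V>170),red=((H<6)|(H>174))&(S>170)&(V>100),black=(V<60))
def ends(m):
    "end points (px) of a long blob: medial points at its extremes"
    y,x=np.nonzero(m);P=np.c_[x,y].astype(float);c=P.mean(0);a=np.linalg.svd(P-c,full_matrices=False)[2][0]
    s=(P-c)@a;mid=lambda k:P[k].mean(0)
    out=[]
    for e,sg in ((s.min(),1),(s.max(),-1)):
        k=(np.abs(s-e)<6);q=mid(k);out.append(q+a*((e-sg*.5)-(q-c)@a))
    return np.array(out)
E
python3 - <<'E'
from h import *
E={}
for f in ("m1","m2"):
    im,c=load(f);M=masks(im);best=None
    p0=proj([[.5426,-.2627,.008]],c)[0]
    m=cv2.morphologyEx((M["blue"]|M["white"]).astype(np.uint8),cv2.MORPH_CLOSE,np.ones((5,5)))
    b=min(blobs(m,300),key=lambda b:np.linalg.norm(b[0]-p0));e=ends(b[2])
    y,x=np.nonzero(M["blue"]&b[2]);bc=np.array([x.mean(),y.mean()])
    e=sorted(e,key=lambda q:np.linalg.norm(q-bc));E[f]=(np.array(e),c)
    P=plane(e,.008,c);print(f,e,P.ravel(),np.linalg.norm(P[0]-P[1]))
print("marker tri cap,tail",tri(E["m1"][0],E["m1"][1],E["m2"][0],E["m2"][1]))
G={}
for f in ("g1","g2"):
    im,c=load(f);M=masks(im)
    for k,a in (("black",60),("red",30)):
        for b in blobs(M[k],a):
            w=plane([b[0]],.025,c)[0]
            if .5<w[0]<.68 and -.02<w[1]<.33:
                y,x=np.nonzero(b[2]);print(f,k,b[0],b[1],w,(x.min(),x.max(),y.min(),y.max()))
E
python3 -c "
import cv2;i=cv2.imread('pics/g2.png')[60:420,180:420];cv2.imwrite('pics/g2c.png',cv2.resize(i,(400,600)))"
```

```text
m1 [array([275.4501, 226.524 ]), array([277.627 ,  93.4114])] [ 0.5415 -0.1912  0.008   0.5473 -0.3278  0.008 ] 0.1366659822161441
m2 [array([272.3588, 276.5042]), array([273.7513, 157.4389])] [ 0.5417 -0.1898  0.008   0.5475 -0.3276  0.008 ] 0.13788864817820037
marker tri cap,tail [[ 0.5417 -0.1941  0.0153  0.0001]
 [ 0.5474 -0.3277  0.009   0.0002]]
g1 black [259.1391  80.337 ] 460 [0.5288 0.2067 0.025 ] (np.int64(244), np.int64(274), np.int64(72), np.int64(88))
g1 black [258.6995 161.2394] 376 [0.5287 0.1178 0.025 ] (np.int64(245), np.int64(273), np.int64(155), np.int64(169))
g1 black [319.0064 206.5617] 470 [0.6043 0.0629 0.025 ] (np.int64(306), np.int64(332), np.int64(196), np.int64(216))
g1 black [312.2437 220.6438] 160 [0.597 0.044 0.025] (np.int64(293), np.int64(332), np.int64(219), np.int64(224))
g1 red [287.5338 199.2707] 133 [0.5647 0.0714 0.025 ] (np.int64(271), np.int64(303), np.int64(197), np.int64(201))
g2 black [258.9519 153.0734] 395 [0.5287 0.2085 0.025 ] (np.int64(245), np.int64(273), np.int64(146), np.int64(161))
g2 black [258.6783 223.4899] 345 [0.529  0.1195 0.025 ] (np.int64(246), np.int64(271), np.int64(217), np.int64(232))
g2 black [311.9465 270.8833] 617 [0.601  0.0534 0.025 ] (np.int64(291), np.int64(328), np.int64(258), np.int64(285))
g2 red [285.7119 259.5   ] 118 [0.5652 0.0694 0.025 ] (np.int64(270), np.int64(300), np.int64(258), np.int64(261))
```

View pics/g2c.png

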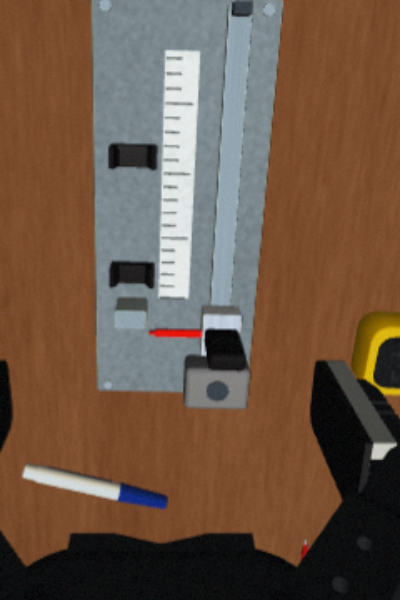

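g2 (crop) confirms the layout: stop at crop (130,312), cradles at (132,156) and (132,273), pointer tip at (150,332), and tab at (222,345) standing up. For gauge yaw and position I'll use the plate edges and cradle triangulation.

```bash
python3 - <<'E'
from h import *
C={}
for f in ("g1","g2"):
    im,c=load(f);M=masks(im);h=cv2.cvtColor(np.ascontiguousarray(im),cv2.COLOR_RGB2HSV)
    wood=(h[...,1]>90)
    cr=[b for b in blobs(M["black"],60) if .5<plane([b[0]],.025,c)[0][0]<.55 and .1<plane([b[0]],.025,c)[0][1]<.25]
    C[f]=([b[0] for b in cr],c)
    L=[];Rr=[]
    for v in (range(5,150,3) if f=="g1" else range(60,210,3)):
        nw=np.where(~wood[v,215:380])[0]+215
        # longest run through the plate
        k=259
        a=k
        while not wood[v,a]:a-=1
        b=300
        while not wood[v,b]:b+=1
        L.append((a+.5,v));Rr.append((b-.5,v))
    for nm,q in (("L",L),("R",Rr)):
        P=plane(q,.01,c);s=np.polyfit(P[:,1],P[:,0],1);r=P[:,0]-np.polyval(s,P[:,1])
        k=abs(r)<.002;s=np.polyfit(P[k,1],P[k,0],1)
        print(f,nm,"yaw",-np.arctan(s[0]),"x at y=.16",np.polyval(s,.16),r.std())
    # lower plate edge (-y) left of housing
    q=[]
    for u in range(245,285,4):
        v=int(215 if f=="g1" else 270)
        while not wood[v,u]:v+=1
        q.append((u,v-.5))
    P=plane(q,.01,c);s=np.polyfit(P[:,0],P[:,1],1);print(f,"bottom yaw",np.arctan(s[0]),"y at x .53",np.polyval(s,.53),q[0],q[-1])
    b=max([b for b in blobs(M["red"],60) if 260<b[0][0]<310 and b[0][1]<300],key=lambda b:b[1])
    y,x=np.nonzero(b[2]);s=np.polyfit(x,y,1);ee=np.array([(x.min()-.5,np.polyval(s,x.min())),(x.max(),np.polyval(s,x.max()))])
    P=plane(ee,.033,c);print(f,"pointer",P.ravel(),np.arctan2(P[1,1]-P[0,1],P[1,0]-P[0,0])); C[f]+=(ee,)
T=tri(C["g1"][0],C["g1"][1],C["g2"][0],C["g2"][1]);print(T,np.linalg.norm(T[0,:2]-T[1,:2]))
print("pointer",tri(C["g1"][2],C["g1"][1],C["g2"][2],C["g2"][1]))
E
```

```text
g1 L yaw 0.0019086981617754926 x at y=.16 0.49929660257354785 0.004269240898256159
g1 R yaw 0.00023594801199177737 x at y=.16 0.6285002763967868 0.0003316975520255775
g1 bottom yaw -0.016280436680553487 y at x .53 0.004867554462600314 (245, 242.5) (281, 243.5)
g1 pointer [0.5437 0.0738 0.033  0.5831 0.0738 0.033 ] -0.0012842658069166422
g2 L yaw 0.0034993459753431704 x at y=.16 0.499765411939357 0.004844099673628381
g2 R yaw -0.0008006513748597463 x at y=.16 0.6285163073848844 0.0003509624582432721
g2 bottom yaw 0.02590282513672769 y at x .53 0.004822578964118043 (245, 294.5) (281, 294.5)
g2 pointer [0.5438 0.073  0.033  0.5833 0.0741 0.033 ] 0.026049885430698045
[[0.5283 0.2072 0.0166 0.0001]
 [0.5285 0.1163 0.0167 0.0003]] 0.0908754286825093
pointer [[0.5438 0.0749 0.0366 0.0002]
 [0.5833 0.0734 0.0317 0.0002]]
```

Gauge yaw ≈ 0. Plate width measures 129 mm, cradle spacing 90.9 mm and cradle height ≈ 17 mm, which agree with the text. Seat ≈ (0.5287, 0.162), stop face y ≈ 0.0947. Marker centre ≈ (0.5445, -0.2595), yaw 0.042, length 136 mm. Now the grasp.

```bash
python3 - <<'E'
from h import *
pi=np.pi
c=[.5445,-.2595];o=[pi,0,-pi/2+.0424]
ctrl.movel(c+[.09],vel=.25,attitude=o)
s=status.observe();print(s["eef_pos"],s["ee_rot"])
ctrl.movel(c+[.014],vel=.1); print(status.observe()["contact_force"])
fingers.set_gripper(.005,30); s=status.observe();print(s["finger_gap"],s["grip_force"],s["eef_pos"])
ctrl.movel(c+[.16],vel=.25)
ctrl.move_to([.5287,.172,.14],[pi,0,pi/2])
s=status.observe();print(s["t"],s["finger_gap"],s["eef_pos"],s["ee_rot"])
snap("wrist","p1")
E
```

```text
[ 0.5453 -0.2595  0.0911] [-3.1404 -0.0011 -1.5273]
[ 0.1911 -0.1364 -0.0221]
0.01388981102216446 29.455167618307314 [ 0.5447 -0.2596  0.0143]
10.8 0.01414451379623099 [0.5287 0.1716 0.1397] [-3.1411  0.0001  1.5699]
```

View pics/p1.png

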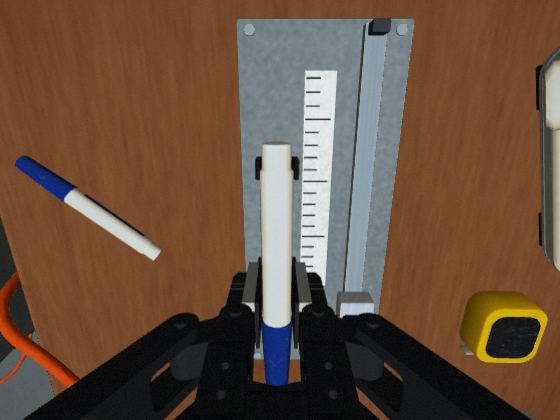

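p1 shows the marker held straight, tail at (276,147) pointing +y and cap down-image toward the stop, directly over the far cradle. Now I'll lower it and slide to the stop.

```bash
python3 - <<'E'
from h import *
ctrl.movel([.5287,.170,.06],vel=.15);f0=status.observe()["contact_force"]
ctrl.movel([.5287,.170,.035],vel=.06)
s=status.observe();print(s["eef_pos"],s["contact_force"]-f0)
y=.170
while y>.155:
    y-=.001;ctrl.movel([.5287,y,.035],vel=.03);s=status.observe();f=s["contact_force"]-f0
    if abs(f[1])>3:break
print(y,s["eef_pos"],f,s["finger_gap"],s["t"])
z=.035
while z>.031:
    z-=.001;ctrl.movel([.5287,y,z],vel=.03);s=status.observe();f=s["contact_force"]-f0
    if f[2]>3:break
print(s["eef_pos"],f,s["t"]);np.save("f0.npy",f0)
E
```

```text
[0.5285 0.17   0.0347] [-0.6899  0.3612 -0.49  ]
0.16 [0.5287 0.1606 0.0351] [-0.0645  4.7051  0.2674] 0.014083376963158502 14.6
[0.5291 0.1606 0.0328] [-2.0422  3.8444  4.6757] 15.35
```

Stop contact came at 4.7 N and floor contact at z 0.0328, both near the expected places. Release, lift, and check.

```bash
python3 - <<'E'
from h import *
fingers.set_gripper(.04)
ctrl.movel([.5287,.1606,.09],vel=.15)
ctrl.movel([.56,.09,.2],vel=.3)
snap("wrist","r1");print(status.observe()["t"],status.observe()["eef_pos"])
E
python3 - <<'E'
import cv2
i=cv2.imread('pics/r1.png')[0:300,150:450];cv2.imwrite('pics/r1c.png',cv2.resize(i,(600,600)))
E
```

```text
16.9 [0.5582 0.0905 0.1972]
```

View pics/r1c.png

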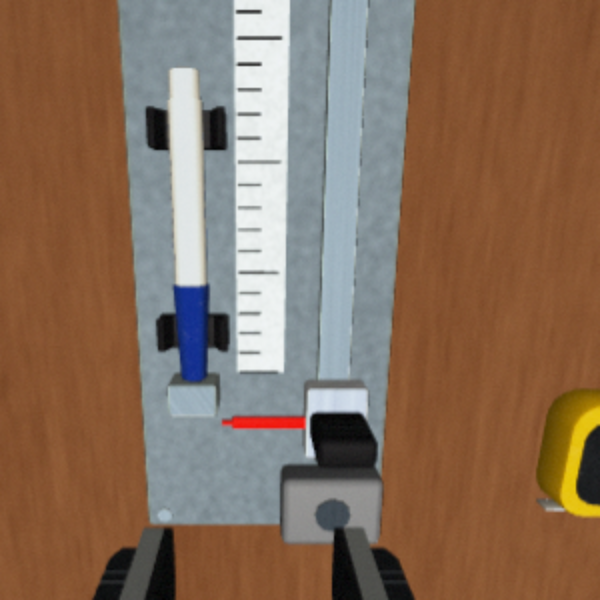

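r1 shows the marker lying in both cradles (tail at crop (183,68)), its cap end touching the stop face at crop (193,378). The slide is at home with the tab at (345,435). Next I'll measure the tab from g1 and r1 offline, then grip it with the camera on the marker's side (yaw π).

```bash
python3 - <<'E'
from h import *
K={}
for f in ("g1","r1"):
    im,c=load(f);M=masks(im);g=proj([[.5987,.0745,.077]],c)[0]
    b=min(blobs(M["black"],100),key=lambda b:np.linalg.norm(b[0]-g));y,x=np.nonzero(b[2])
    # top face's far (-y) edge and right edge
    k=np.array([[x.max()+.5,y.max()-3],[(x[y>=y.max()-3]).mean(),y.max()+.5]]);K[f]=(k,c)
    print(f,g,(x.min(),x.max(),y.min(),y.max()),plane(k,.077,c).ravel())
print(tri(K["g1"][0],K["g1"][1],K["r1"][0],K["r1"][1]))
pi=np.pi
for y in (.0745,.23): print(solve_ik([.5987,y,.057],[pi,0,pi]))
E
```

```text
g1 [320.7529 210.8899] (np.int64(306), np.int64(332), np.int64(196), np.int64(216)) [0.6116 0.0724 0.077  0.5987 0.0681 0.077 ]
r1 [323.29   226.3776] (np.int64(291), np.int64(339), np.int64(207), np.int64(241)) [0.6133 0.0637 0.077  0.5899 0.0603 0.077 ]
[[0.5936 0.104  0.1694 0.0001]
 [0.5795 0.1073 0.184  0.0054]]
[-0.0639  0.3689  1.7769  0.      0.9959 -1.6347]
[ 0.1903  0.4434  1.6746  0.      1.0236 -1.3805]
```

```bash
python3 - <<'E'
from h import *
K={}
for f in ("g1","r1"):
    im,c=load(f);g=proj([[.5987,.0745,.077]],c)[0]
    for t in (25,35,45):
        m=im.max(2)<t;b=min(blobs(m,60),key=lambda b:np.linalg.norm(b[0]-g));y,x=np.nonzero(b[2])
        print(f,t,b[1],(x.min(),x.max(),y.min(),y.max()))
    print(im[205:246:2,324 if f=="r1" else 320].max(1))
E
```

```text
g1 25 244 (np.int64(307), np.int64(331), np.int64(197), np.int64(215))
g1 35 367 (np.int64(307), np.int64(331), np.int64(197), np.int64(216))
g1 45 462 (np.int64(307), np.int64(332), np.int64(197), np.int64(216))
[  7  32  42  34  31  29 118  44  49  65 121 147 146 144 147  87  83  82
  97 140 142]
r1 25 430 (np.int64(306), np.int64(336), np.int64(207), np.int64(232))
r1 35 651 (np.int64(306), np.int64(337), np.int64(207), np.int64(233))
r1 45 806 (np.int64(306), np.int64(337), np.int64(207), np.int64(234))
[208  10   4  13  13  14  15  16  27  39  38  34  31  29  28  50  55  74
 124 142 150]
```

```bash
python3 - <<'E'
from h import *
pi=np.pi
_,c1=load("g1");_,c2=load("r1")
T=tri([[332.2,216.5]],c1,[[337.8,233.7]],c2)[0];print("tab -y,+x top corner",T,plane([[332.2,216.5]],.077,c1),plane([[337.8,233.7]],.077,c2))
assert .065<T[2]<.09
o=[pi,0,pi];x,y=.5987,.0748
ctrl.move_to([x,y,.13],o)
fingers.set_gripper(.045,50)
ctrl.movel([x,y,.057],vel=.1);s=status.observe();f0=s["contact_force"];print(s["eef_pos"],f0)
fingers.set_gripper(.005,50);s=status.observe();print(s["finger_gap"],s["grip_force"],s["contact_force"]-f0)
np.save("f1.npy",f0)
ctrl.movel([x,y+.03,.057],vel=.1);s=status.observe();print(s["finger_gap"],s["contact_force"]-f0,s["t"])
E
```

```text
tab -y,+x top corner [0.6097 0.0717 0.0865 0.0002] [[0.6116 0.0684 0.077 ]] [[0.6115 0.0677 0.077 ]]
[0.5993 0.0748 0.0576] [-0.6364 -0.622  -0.3551]
0.01324607430152667 49.179532527923584 [-0.6093 -1.0529  3.9821]
0.013424087094771064 [-1.1129 -3.1619  6.1752] 20.25
```

The tab is held (gap 13 mm) and the spring force shows. Pull to the tail.

```bash
python3 - <<'E'
from h import *
ctrl.movel([.5987,.2297,.057],vel=.08);s=status.observe();print(s["eef_pos"],s["finger_gap"],s["contact_force"]-np.load("f1.npy"),s["t"])
ctrl.pause(.3);im,c=snap("wrist","e1")
cv2.imwrite("pics/e1c.png",cv2.resize(np.ascontiguousarray(im[0:260,150:410,::-1]),(600,600)))
E
```

```text
[0.5993 0.2283 0.0579] 0.013313721167834679 [-0.9183 -6.9646  6.7841] 21.9583
```

View pics/e1c.png

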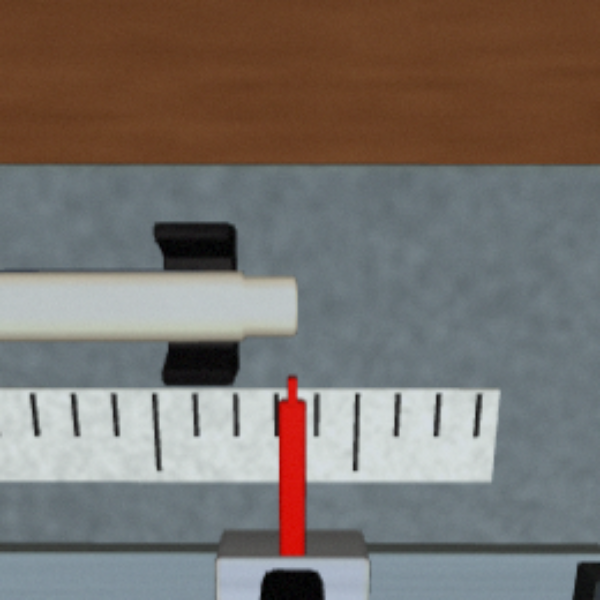

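e1 shows the pointer tip at crop (293,380) and the tail end at (297,305), so the pointer is about 1 mm short. I'll measure and correct.

```bash
cat >> h.py <<'E'
def gap(im,c):
    M=masks(im);y,x=np.nonzero(M["red"][150:190,250:310]);y+=150;x+=250
    k=y<=y.min()+6;tip=[[x[k].mean(),y[k].mean()]]
    t=[]
    for v in range(125,141):
        row=cv2.GaussianBlur(np.ascontiguousarray(im),(3,1),0)[v,260:300].astype(int).min(1);t.append(260+np.argmin(np.diff(row))+.5)
    tail=[[np.median(t),132.]]
    P=plane(tip,.033,c)[0];Q=plane(tail,.026,c)[0];print("tip",tip,P,"tail",tail,Q);return Q[1]-P[1]
E
python3 - <<'E'
from h import *
im,c=load("e1");g=gap(im,c);print("gap",g)
assert abs(g)<.005
y=.2297
for i in range(3):
    if abs(g)<.0003: break
    y+=g;ctrl.movel([.5987,y,.057],vel=.03);ctrl.pause(.4);im,c=snap("wrist",f"e{2+i}");g=gap(im,c);print("gap",g)
s=status.observe();print(s["eef_pos"],s["finger_gap"],s["grip_force"],s["contact_force"]-np.load("f1.npy"),s["t"])
cv2.imwrite("pics/efc.png",cv2.resize(np.ascontiguousarray(im[80:220,200:340,::-1]),(600,600)))
E
```

```text
tip [[np.float64(276.3478260869565), np.float64(166.17391304347825)]] [0.5447 0.2282 0.033 ] tail [[np.float64(278.5), 132.0]] [0.5288 0.2293 0.026 ]
gap 0.001065422308459657
tip [[np.float64(276.38461538461536), np.float64(166.80769230769232)]] [0.545  0.2293 0.033 ] tail [[np.float64(275.5), 132.0]] [0.5287 0.2288 0.026 ]
gap -0.00045995006557347784
tip [[np.float64(276.38461538461536), np.float64(166.80769230769232)]] [0.5451 0.2287 0.033 ] tail [[np.float64(276.5), 132.0]] [0.5288 0.2288 0.026 ]
gap 4.173223909448298e-05
[0.5994 0.2288 0.0579] 0.013345521969181437 49.71454739570618 [-1.0721 -5.9317  7.0172] 23.7083
```

View pics/efc.png

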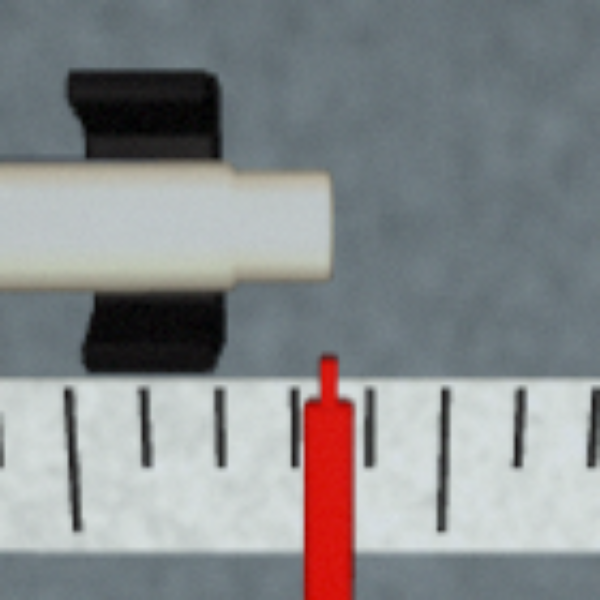

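The pointer tip (crop x 329) is level with the tail end (331) to about 0.25 mm. The tab is held at 50 N grip against the spring, at t = 23.7 s.

```bash
python3 -c "
from bench import ticket
print(ticket.finish_job())"
```

```text
the job is handed in; nothing more can be done
None
```

I handed the job in at about 24 s: the farthest marker lies in the cradles with its cap against the stop. The pull tab is held out against the spring with the red pointer within about 0.3 mm of the tail end.

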